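# Cap the tealight with the seesaw snuffer

## Task

Cover the tealight with the tilting snuffer on the mirrored tray. First press the snuffer's square paddle all the way down with the fingers so that the bell at the other end tips up and stays up; then bring the tealight cup snugly into the little crescent stop on the tray, swing the raised bell round until its arm points straight over the crescent, and lower the bell fully over the tealight. Keep the tealight upright, leave the jar, ring cone and spinning top where they are, and let go of everything.

Things in the scene. Friction and masses are not known exactly. Their poses are not given: they have to be found in the camera images.
- tray: mirrored glass tray with a thin steel rim, fixed, 420 (its x) x 500 (its y) mm, rim 12 mm high; origin under its centre on the slate, its floor (mirror) is 6 mm above the origin
- snuffer: fixed foot of the steel seesaw snuffer: dark wooden disc 64 mm across, 8 mm thick, with a post; origin at the disc's underside centre on the tray floor, on the vertical swivel axis. Its x axis points along a flat 2.5 mm thick strip to the crescent stop. The arm's tilt pivot is on the post, 45 mm above this origin; the fork around it reaches 55 mm high and 13 mm out from the axis
- cradle (a point): point on the tray floor, 110 mm from the swivel axis along the snuffer's x, where the centre of the tealight's underside belongs. A steel crescent stop (8 mm high, 4 mm thick, inner radius 20.5 mm, reaching about 75 degrees either side) surrounds it on the post's side; it is open on the side away from the post. Same axes as the snuffer
- swivel (a joint): rad, turn of the whole seesaw arm about the vertical post: 0 when the bell lies exactly over the crescent, positive clockwise seen from above, stops at -0.6 and 2.4, starts between 0.8 and 1.7. Stays where left by friction: about 0.05 N m turns it (0.5 N pushed sideways at the bell)
- tilt (a joint): rad, tilt of the arm about its level pivot: 0 bell down, 0.5 bell fully up and paddle fully down (stops at both). Stays where left by friction: about 0.1 to 0.15 N m moves it (about 2 N on the paddle, about 1.5 N on the cap)
- paddle: square steel paddle 38 x 38 x 5 mm on the end of the arm opposite the bell, 75 mm from the swivel axis; origin at the centre of its top face, 64 mm above the tray floor with the bell down and 25 mm when fully pressed. x axis points along the arm towards the bell, z out of its top face
- bell: hollow steel bell, mouth downward, outer diameter 74 mm at the mouth, 66 mm at 24 mm and 32 mm at its top (38 mm), wall 3 mm, at the arm's end; origin at the centre of its mouth, 110 mm out and 42 mm below the tilt pivot when down (mouth 3 mm above the tray floor). Fully up, the mouth's centre is 61 mm and its lowest point 43 mm above the tray floor, 117 mm from the swivel axis. x axis points outward along the arm, z to the bell's top
- cap (a point): centre of the flat top of the round knob (22 mm across, 6 mm high) over the bell, on the arm's end; 54 mm above the tray floor when down, 106 mm when fully up; same axes as the bell
- tealight: silver aluminium tealight cup with pale wax, 39 mm across, 16 mm high, about 20 g, loose on the tray on the open side of the crescent; origin at the centre of its underside
- jar: bystander: closed round glass jar with steel screw lid, 70 mm across, 52 mm high, loose on the tray; origin at its underside centre
- ring_cone: bystander: white porcelain ring cone, 52 mm across, 56 mm high, loose on the tray; origin at its underside centre
- spinning_top: bystander: wooden spinning top, 44 mm across and 51 mm long, lying leaning on its side on the tray; origin on the tray floor under it

How it is judged:
On the way, in this order (a step that is already met when the one before it is completed fails the run):
1. the fingers press the paddle down, so that the bell tips up to more than 0.40 rad (value of joint tilt above 0.4 rad and contact force between the fingers and paddle above 0.2 N), for 0.05 s.
2. the tealight stands in the crescent (within 5 mm) with the bell still up (horizontal distance between tealight and cradle below 0.005 m and angle between tealight's own z axis and vertical below 0.1 rad and value of joint tilt above 0.3 rad), for 0.2 s.
3. the raised bell's arm points over the crescent (within 0.08 rad) (value of joint swivel between -0.08 and 0.08 rad and value of joint tilt above 0.3 rad), for 0.1 s.
At the end, for the whole second after the job is handed in: bell fully down (tilt under 0.04 rad) with its arm over the crescent (within 0.08 rad), the tealight upright under it within 5 mm of the crescent's centre and at rest (value of joint tilt below 0.04 rad and value of joint swivel between -0.08 and 0.08 rad and horizontal distance between tealight and cradle below 0.005 m and angle between tealight's own z axis and vertical below 0.1 rad and linear speed of tealight below 0.02 m/s); the robot touches nothing.
It fails at once if the tealight is tipped over (more than 0.6 rad) (angle between tealight's own z axis and vertical above 0.6 rad).
It fails at once if the jar is moved more than 25 mm (distance of jar from where it was at the start of the episode above 0.025 m).
It fails at once if the ring cone is moved more than 25 mm (distance of ring_cone from where it was at the start of the episode above 0.025 m).
It fails at once if the spinning top is moved more than 25 mm (distance of spinning_top from where it was at the start of the episode above 0.025 m).
It also fails if it takes over 72 s, if anything falls off the work surface, if the arm or the gripper's body presses on something with over 40 N, if the wrist force passes 120 N, or if a joint passes its speed limit or range.

## Robot

A 7-joint arm with a two-finger parallel gripper is mounted at the origin on the work surface. World frame = base frame: x ahead of the robot, y to its left, z up, the work surface at z = 0. Lengths are in m, angles in rad, forces in N, time in s.
With the tool pointing down it reaches from about 0.35 to 0.9 m from the base axis. Payload 8.1 kg.
Tool frame: the origin (TCP) lies at the very end of the fingers, on their centre line; the grasp point (between the pads) lies 19 mm behind it; z points along the fingers, y is the line along which they close (so a half turn about z gives the same grasp; the last joint's range is limited). The gripper opens to 85 mm and grips with 20 to 120 N. Pads are 22 mm wide; open, the fingers measure 114 mm over their backs; the gripper's body (76 mm by 85 mm) begins 54 mm behind the grasp point. The pads swing forward as they close: fully open they stand 13 mm farther back than shut.
Start: joints at [-1.448, 0.434, 0.025, 1.573, -0.012, 1.134, -0.075], TCP at [0.14, 0.609, 0.211] pointing down, gripper open.
Joint ranges: [-2.62, 2.62], [-0.44, 2.09], [-1.27, 1.32], [0.08, 2.57], [-1.32, 4.46], [0.12, 2], [-2.74, 2.74]. Speed limits (rad/s): [2.22, 2.22, 3.01, 3.01, 3.14, 3.14, 3.14].

## Interface

Orientations are given as a unit quaternion [x, y, z, w].
In Python, from bench import r gives the robot as it stands. Calls block until the motion is done:
- r.move_ptp(position, orientation): joint-space move of the TCP to a pose.
- r.movel(position, attitude=None, max_speed=0.15, force_limit=None): straight line of the TCP; attitude=None keeps the orientation; max_speed is the mean speed in m/s. With force_limit (N) it stops when the force on the tool has changed by that much, and returns True; else False.
- r.set_joints(angles): joint-space move.
- r.gripper_to(opening, squeeze=None): finger opening in m; squeeze is the grip in N (None keeps the last); returns when the fingers have stopped.
- r.pause(seconds).
- r.ik(position, orientation): joint angles nearest the present ones, or None.
- r.read_state(): the state.
- r.snapshot(name): name is "side" or "top" or "wrist"; returns a dict with "frame" (400x640x3 uint8, blue, green, red), "z_map" (400x640 float32, m along the optical axis (not along the pixel's ray), 0 where there is no reading), "mtx" (3x3 intrinsics, pixels), "k1" (the pictures are not rectified: a ray, as slopes to the right and down, at radius r is drawn at 1 + k1 r^2 times it, then the intrinsics apply), "T" (4x4, takes a point from camera to world coordinates). Camera axes: x right, y up, looking along -z (the intrinsics and any distortion apply to the point x, -y, -z); pixel columns grow to the right and rows downward; lengths in m; the calibration is good to about 2 mm. A picture is of the moment at which its call begins.
A pose or a line that the arm cannot do raises r.PlanningError and nothing moves.
- r.finish_job(): hands the job in; it is judged then, once.
The state is a dict: "time": time; "joints": joint angles; "dq": joint speeds; "joint_efforts": joint torques, N m; "eef_pos": TCP position; "orientation": TCP orientation; "force": force on the tool from outside, world axes, zero at the start; "wrist_torque": the same for the moment, N m; "opening": finger opening in m; "grasp_force": force on a finger pad.
Only numpy, scipy, OpenCV 4.12 (cv2) and the standard library are available. Lean on these libraries where they do the work, as an engineer would, in place of code of your own. Each camera call takes 0.05 s, during which the arm holds its last target. There are 200 camera calls.

## Working session

There is one attempt and no reset: what is moved stays moved. The work goes in short steps, each a Python script; the robot and the scene stay as the last script left them, time stands still between calls to the robot, and variables do not carry over. Pictures are saved under pics/ and viewed, at most 12 in all, crops included, and the job is handed in when it is done.

```bash
mkdir -p pics; ls; cat > h.py <<'E'
import numpy as np, cv2
from bench import r
def snap(n,f=None):
    s=r.snapshot(n)
    if f: cv2.imwrite('pics/'+f,s['frame']); np.savez('pics/'+f[:-4]+'.npz',**{k:np.array(v) for k,v in s.items()})
    return s
def ray(s,u,v):
    d=np.array([[[0,0,1.]]]); K=np.array(s['mtx'],float); k=float(s['k1'])
    p=np.array([(u-K[0,2])/K[0,0],(v-K[1,2])/K[1,1]]); q=p.copy()
    for _ in range(30): q=p/(1+k*(q@q))
    T=np.array(s['T']); return T[:3,3],T[:3,:3]@np.array([q[0],-q[1],-1.])
def at_z(s,u,v,z):
    o,d=ray(s,u,v); return o+d*(z-o[2])/d[2]
def at_depth(s,u,v):
    o,d=ray(s,u,v); return o+d*float(s['z_map'][int(v),int(u)])
def load(f):
    return dict(np.load('pics/'+f+'.npz'))
def proj(s,P):
    T=np.array(s['T']); c=T[:3,:3].T@(np.array(P)-T[:3,3]); q=np.array([c[0],-c[1]])/-c[2]
    q=q*(1+float(s['k1'])*(q@q)); K=np.array(s['mtx']); return K[0,0]*q[0]+K[0,2],K[1,1]*q[1]+K[1,2]
E
python3 - <<'E'
from h import *
for n in('top','side'):
    s=snap(n,n+'0.png'); print(n,s['T'],s['mtx'],s['k1'])
st=r.read_state(); print(st)
E
```

```text
pics
top [[-0.02803424  0.99483332 -0.09757432  0.48498669]
 [-0.9995964  -0.0283488  -0.0018386   0.02532746]
 [-0.00459521  0.09748339  0.99522654  0.89093878]
 [ 0.          0.          0.          1.        ]] [[422.4183649    0.         323.15665787]
 [  0.         422.4183649  207.6025329 ]
 [  0.           0.           1.        ]] -0.08796880344322018
side [[-0.99858615  0.04385815 -0.03003617  0.52152454]
 [-0.04972807 -0.57108051  0.81938646  0.78973481]
 [ 0.0187837   0.81972161  0.57245406  0.62574607]
 [ 0.          0.          0.          1.        ]] [[506.0220346    0.         317.4411473 ]
 [  0.         506.0220346  206.52013241]
 [  0.           0.           1.        ]] -0.0001961025237629833
{'time': 0.1, 'joints': array([-1.44758401,  0.43516195,  0.02498633,  1.57397573, -0.01153695,
        1.13401739, -0.07506924]), 'dq': array([-2.70175957e-04, -2.55754254e-03, -5.06136717e-05, -2.18595511e-03,
        1.33873483e-05,  1.14126916e-03,  3.89656277e-04]), 'joint_efforts': array([ 2.07955083e-03, -6.71748805e+01,  1.02748588e+00, -3.16902494e+01,
        1.57878455e-02,  7.24203113e-03,  1.86843829e-05]), 'eef_pos': array([0.13991264, 0.60865535, 0.21021102]), 'orientation': array([ 1.12677911e-01,  9.93631312e-01, -7.09655562e-04,  1.58520895e-05]), 'force': array([-0.53309195, -0.04765949,  0.65308583]), 'wrist_torque': array([-0.00978109,  0.04370409, -0.03915654]), 'grasp_force': 0.0, 'opening': 0.08554005934422886}
```

View pics/top0.png

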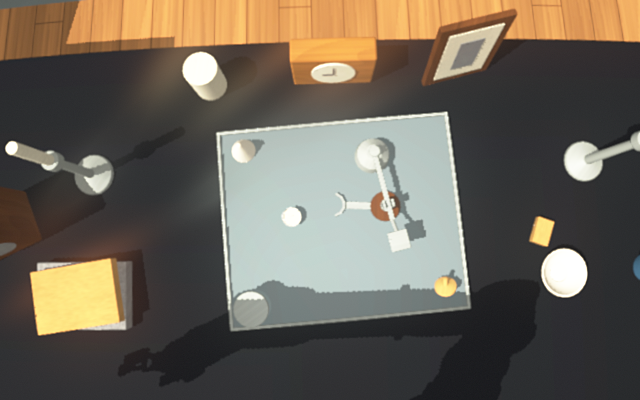

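View pics/side0.png

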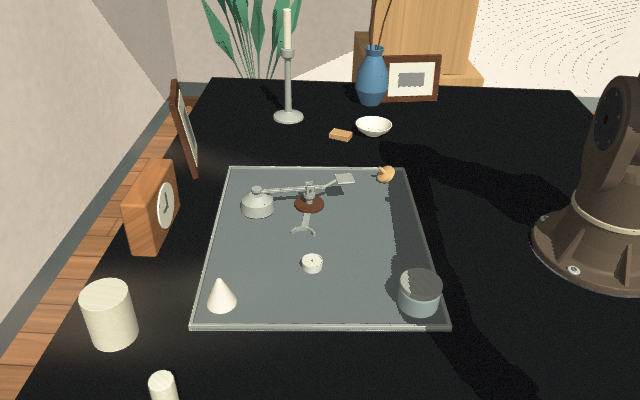

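The top view shows the snuffer post at about (387,205), the bell at (373,155), the paddle at (400,240), the crescent at (341,204) and the tealight at (292,216). The cone is at (244,152), the jar at (249,309) and the spinning top at (446,286). I'll enlarge the snuffer area.

```bash
python3 - <<'E'
from h import *
for n,(a,b,c,d),k in(('top',(275,135,435,255),5),('side',(230,160,370,280),5)):
    im=cv2.imread(f'pics/{n}0.png')[b:d,a:c]; cv2.imwrite(f'pics/{n}0c.png',cv2.resize(im,None,fx=k,fy=k,interpolation=cv2.INTER_CUBIC))
E
```

```text
(no output)
```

View pics/top0c.png

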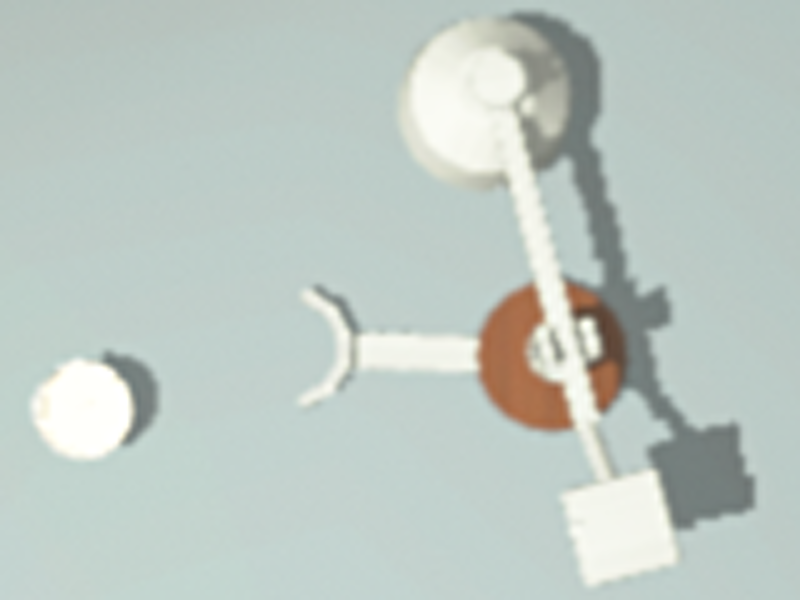

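View pics/side0c.png

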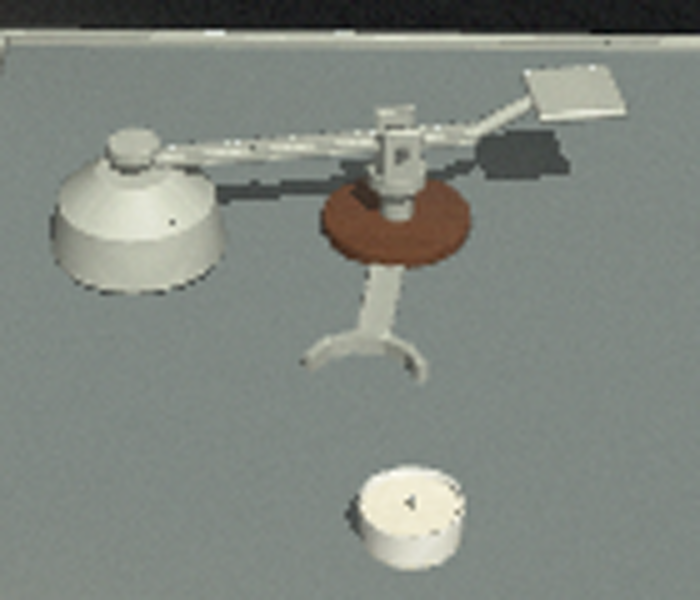

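The enlarged views read as follows:
- Top crop: disc centre (552,355), cap (498,76), paddle (620,527), tealight top (84,410), crescent tips (305,291) and (302,402), strip ends (357,350) and (478,353).
- Side crop: disc (396,222), cap (133,142), paddle (575,92), tealight top (411,500).

```bash
python3 - <<'E'
from h import *
t=load('top0'); s=load('side0')
T=lambda u,v:(275+(u+.5)/5-.5,135+(v+.5)/5-.5)
S=lambda u,v:(230+(u+.5)/5-.5,160+(v+.5)/5-.5)
pts=dict(disc=((552.5,355.5),(396,222),.014),cap=((498,76),(133,142),.060),pad=((620,527),(575,92),.070),tea=((84,410),(411,500),.022))
P={}
for k,(a,b,z) in pts.items():
    A=at_z(t,*T(*a),z);B=at_z(s,*S(*b),z);P[k]=(A+B)[:2]/2
    o1,d1=ray(t,*T(*a));o2,d2=ray(s,*S(*b))
    x=np.linalg.lstsq(np.c_[d1,-d2],o2-o1,rcond=None)[0]
    print(k,A[:2],B[:2],'tri',((o1+d1*x[0]+o2+d2*x[1])/2).round(4),'depth',at_depth(t,*T(*a)).round(4),at_depth(s,*S(*b)).round(4))
for n,p,z in(('tip1',(306,291),.014),('tip2',(302,402),.014),('st1',(360,350.5),.0085),('st2',(476,353),.0085)):
    print(n,at_z(t,*T(*p),z)[:2].round(4))
for n,p in(('tip1',(306,363)),('tip2',(422,376))): print('side',n,at_z(s,*S(*p),.014)[:2].round(4))
a=lambda d:np.arctan2(d[1],d[0])
print('arm',a(P['cap']-P['disc']),a(P['disc']-P['pad']),np.linalg.norm(P['cap']-P['disc']),np.linalg.norm(P['pad']-P['disc']))
# bystanders & tray corners
for n,p,z in(('jar',(249,309),.058),('cone base',(243,152),.02),('top',(446,287),.03),('c1',(218,132),.012),('c2',(447,114),.012),('c3',(469,307),.012),('c4',(231,329),.012)): print(n,at_z(t,*p,z)[:2].round(4))
E
```

```text
disc [ 0.57126979 -0.10253967] [ 0.57241307 -0.09383048] tri [ 0.5725 -0.1035  0.0072] depth [ 0.5667 -0.0957  0.0607] [0.5215 0.7897 0.6257]
cap [ 0.68012575 -0.07887479] [ 0.6799044  -0.07672783] tri [ 0.6804 -0.0791  0.0585] depth [ 0.68   -0.0788  0.0604] [ 0.68   -0.0771  0.0597]
pad [ 0.49807158 -0.11791491] [ 0.49921262 -0.11411329] tri [ 0.4986 -0.1184  0.0673] depth [ 0.4981 -0.1181  0.069 ] [ 0.4992 -0.1133  0.0705]
tea [0.5533906  0.09298988] [0.55504422 0.09406946] tri [0.5543 0.0931 0.021 ] depth [0.553  0.0926 0.0267] [0.5553 0.0894 0.0179]
tip1 [ 6.013e-01 -4.000e-04]
tip2 [0.5548 0.0027]
st1 [ 0.5762 -0.0224]
st2 [ 0.5738 -0.0712]
side tip1 [0.6015 0.0062]
side tip2 [0.5555 0.0111]
arm 0.18625164326512744 0.23891601047509653 0.11007741077314827 0.07533933920588975
jar [0.3719 0.1772]
cone base [0.6931 0.1928]
top [ 0.4004 -0.2178]
c1 [0.7408 0.2483]
c2 [ 0.7667 -0.2463]
c3 [ 0.3556 -0.2694]
c4 [0.3255 0.2237]
```

The points agree with the sizes given: cap to paddle measures 186 mm (185 expected) and axis to crescent tips 103 mm. That gives the swivel axis at (.5716,-.1018), snuffer x at 1.512 rad, the cradle at (.578,.008) and the swivel at about 1.30. Next I press the paddle.

```bash
cat >> h.py <<'E'
from scipy.spatial.transform import Rotation as Ro
AX=np.array([.5716,-.1018]); PSI=1.512; CR=np.array([.578,.0078]); FL=.006
def quat(phi):
    y=np.array([np.cos(phi),np.sin(phi),0]);z=np.array([0,0,-1.]);return Ro.from_matrix(np.c_[np.cross(y,z),y,z]).as_quat()
def u(a): return np.array([np.cos(a),np.sin(a)])
def best(p,phi):   # yaw branch with smallest joint-7 excursion
    c=[(abs(q[6]),f) for f in(phi,phi+np.pi) if (q:=r.ik(p,quat(f))) is not None]
    return quat(min(c)[1])
def rep(t=''):
    s=r.read_state(); print(t,'t',round(s['time'],1),s['eef_pos'].round(4),'F',s['force'].round(2),'op',round(s['opening'],4),'j7',round(s['joints'][6],2))
E
python3 - <<'E'
from h import *
t=load('top0')
for p in((80,295),(12,148),(205,75),(95,175)): print(p,at_depth(t,*p).round(3))
a=.212; p=AX-.077*u(a)
st=r.read_state()
r.movel(list(st['eef_pos'][:2])+[.32],max_speed=.3)
q=best([*p,.14],a+np.pi/2)
r.gripper_to(0.0,squeeze=20)
r.move_ptp([*p,.14],q); rep('above')
print(r.movel([*p,.080],max_speed=.15)); 
print(r.movel([*p,.026],max_speed=.03,force_limit=12)); rep('pressed')
snap('top','top1.png'); snap('side','side1.png')
r.movel([*p,.14],max_speed=.2); rep('up')
t=snap('top','top2.png'); s=snap('side','side2.png')
cv2.imwrite('pics/t2c.png',cv2.resize(t['frame'][130:260,270:430],None,fx=4,fy=4))
cv2.imwrite('pics/s2c.png',cv2.resize(s['frame'][140:290,220:380],None,fx=4,fy=4))
E
```

```text
(80, 295) [0.403 0.523 0.057]
(12, 148) [0.659 0.529 0.258]
(205, 75) [0.837 0.256 0.09 ]
(95, 175) [0.655 0.517 0.018]
above t 4.3 [ 0.4967 -0.1171  0.14  ] F [-0.2   0.46 -0.21] op 0.0 j7 -0.68
False
False
pressed t 6.8 [ 0.4966 -0.1179  0.0261] F [-2.03 -0.86  1.35] op -0.0003 j7 -0.52
up t 7.6 [ 0.4962 -0.1173  0.1393] F [ 0.26  0.24 -0.3 ] op 0.0001 j7 -0.68
```

View pics/s2c.png

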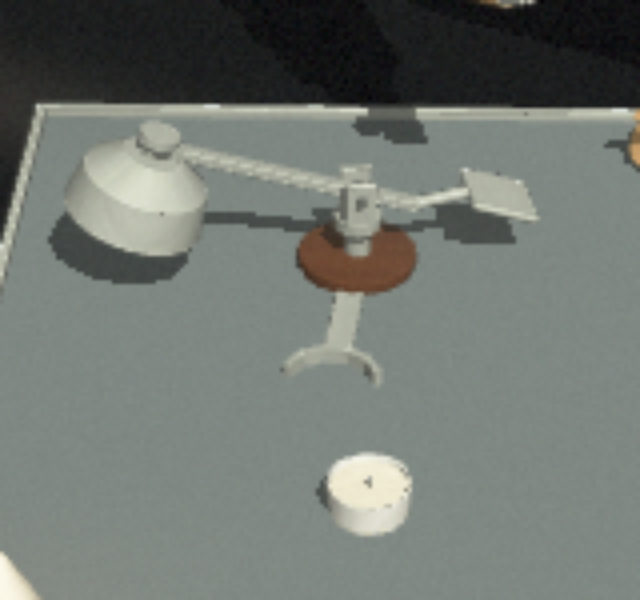

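The bell is up, but maybe not fully: the cap is at crop (158,130) and the paddle at (500,193). I'll measure the heights.

```bash
python3 - <<'E'
from h import *
s=load('side2');t=load('top2')
C=at_depth(s,220+(158+.5)/4-.5,140+(128+.5)/4-.5); P=at_depth(s,220+500/4,140+195/4)
print(C,P)
# all tall points near bell, from top depth
for (x,y) in((374,148),(372,150),(370,148)): print(at_depth(t,x,y).round(4))
print(at_depth(load('side1'),220+(158+.5)/4-.5,140+(128+.5)/4-.5))
E
```

```text
[ 0.67345895 -0.08513781  0.09439356] [ 0.49705676 -0.11368142  0.04362386]
[ 0.6742 -0.0736  0.1004]
[ 0.6744 -0.0717  0.0831]
[ 0.6783 -0.0678  0.0841]
[ 0.67406979 -0.08865517  0.0922573 ]
```

View pics/t2c.png

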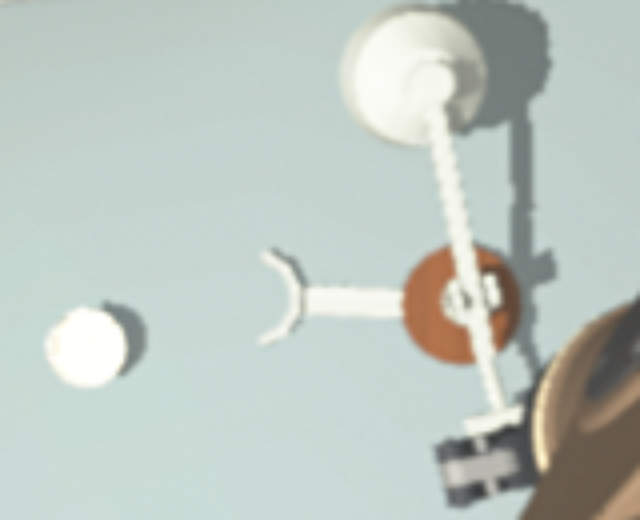

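The heights give a tilt of about 0.35 (cap z .097, paddle z .044), which is short of the 0.40 needed. I'll look at the picture taken while pressing.

```bash
python3 - <<'E'
from h import *
s=cv2.imread('pics/side1.png')[120:260,240:400]
cv2.imwrite('pics/s1c.png',cv2.resize(s,None,fx=4,fy=4,interpolation=cv2.INTER_CUBIC))
E
```

```text
(no output)
```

View pics/s1c.png

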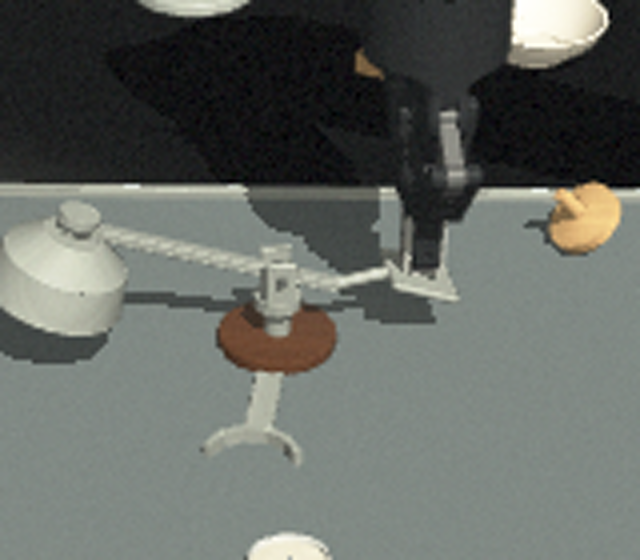

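In the pressed view the fingertips rest on the paddle with the tilt not yet at its stop. The force was only about 1.5 N, so I'll press deeper until the stop gives a clear force.

```bash
cat >> h.py <<'E'
def dmed(s,x,y,w=1):
    z=s['z_map'][int(round(y))-w:int(round(y))+w+1,int(round(x))-w:int(round(x))+w+1]; z=np.median(z[z>0]); o,d=ray(s,x,y); return (o+d*z).round(4)
E
python3 - <<'E'
from h import *
t=load('top2');s=load('side2')
print('cap',dmed(t,378.5,149.7),dmed(s,259.2,172),'pad',dmed(s,345,188))
a=.212; p=AX-.077*u(a)
r.movel([*p,.040],max_speed=.15)
print(r.movel([*p,.008],max_speed=.03,force_limit=15)); rep('pressed')
r.pause(.1)
r.movel([*p,.14],max_speed=.2); rep('up')
t=snap('top','top3.png'); s=snap('side','side3.png')
f=s['frame'][140:260,220:380]; cv2.imwrite('pics/s3c.png',cv2.resize(f,None,fx=4,fy=4,interpolation=cv2.INTER_CUBIC))
E
```

```text
cap [ 0.6718 -0.0828  0.0952] [ 0.6727 -0.0812  0.0959] pad [ 0.4971 -0.1163  0.0438]
True
pressed t 9.5 [ 0.4972 -0.1187  0.0104] F [-3.51  0.02 14.92] op -0.0 j7 -0.49
up t 10.4 [ 0.4957 -0.1174  0.1388] F [-0.64 -0.66  0.72] op 0.0001 j7 -0.68
```

View pics/s3c.png

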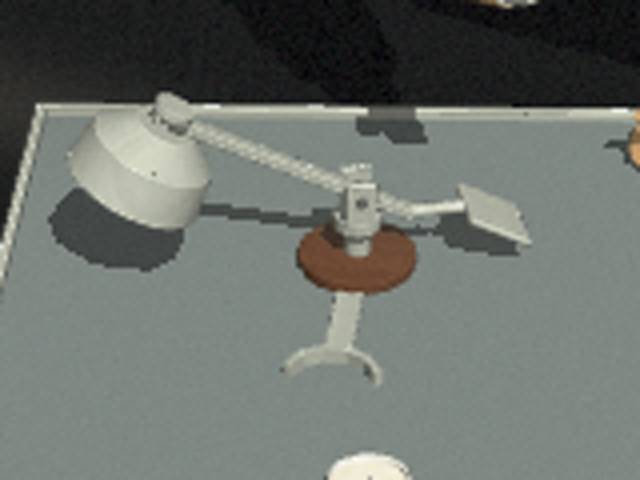

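The bell is now fully up: the cap is at crop (173,103) and the paddle slopes down. The press met the stop at 15 N. Next I grasp the tealight lightly, drag it near the crescent and release it.

```bash
python3 - <<'E'
from h import *
s=load('side3'); print('cap',dmed(s,262.9,165.4),'pad',dmed(s,220+495/4,140+213/4))
tea=np.array([.554,.0932])
q=best([*tea,.14],PSI+np.pi/2)
r.move_ptp([*tea,.14],q)
r.gripper_to(.06,squeeze=20)
r.movel([*tea,.035],max_speed=.15)
print(r.movel([*tea,-.015],max_speed=.03,force_limit=3)); rep('floor')
z=r.read_state()['eef_pos'][2]+.007
r.movel([*tea,z],max_speed=.05)
r.gripper_to(.03); rep('closed')
s=snap('side','side4.png')
d=CR+.018*u(PSI)
r.movel([*d,z],max_speed=.06); rep('dragged')
r.gripper_to(.055); r.movel([*(d),.10],max_speed=.15)
t=snap('top','top5.png'); s2=snap('side','side5.png')
a=cv2.resize(s['frame'][160:290,250:390],None,fx=3,fy=3);b=cv2.resize(s2['frame'][160:290,250:390],None,fx=3,fy=3)
cv2.imwrite('pics/ab.png',cv2.resize(np.hstack([a,b]),(800,371)))
rep()
E
```

```text
cap [ 0.6646 -0.082   0.1112] pad [ 0.4991 -0.1155  0.0309]
False
floor t 14.6 [ 0.5541  0.0932 -0.0148] F [-0.01 -0.23  0.24] op 0.0602 j7 0.17
closed t 15.2 [ 0.554   0.0933 -0.0076] F [-1.25  0.06  5.28] op 0.0374 j7 0.16
dragged t 16.6 [ 0.5792  0.0263 -0.0076] F [-1.02  1.87  5.28] op 0.0376 j7 0.27
 t 17.9 [0.5783 0.0258 0.0989] F [0.84 0.17 0.82] op 0.0551 j7 0.18
```

View pics/ab.png

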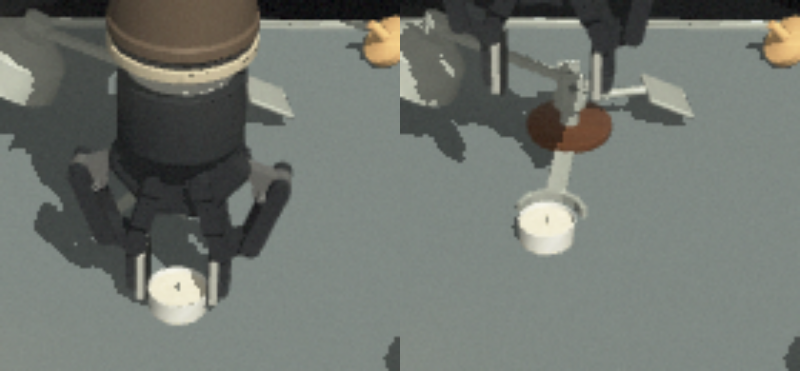

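The tealight stands upright just short of the crescent. The cap (.111) and paddle (.031) heights confirm the bell is fully up. Next I push the cup home from behind with the fingers partly open.

```bash
python3 - <<'E'
from h import *
q=r.read_state()['orientation']
b=CR+.062*u(PSI)
r.gripper_to(.02)
r.movel([*b,.06],quat(PSI+np.pi/2) if abs(q@quat(PSI+np.pi/2))>.7 else quat(PSI-np.pi/2))
r.movel([*b,-.002],max_speed=.1); rep('behind')
e=CR+.020*u(PSI)
print(r.movel([*e,-.002],max_speed=.03,force_limit=4)); rep('pushed')
st=r.read_state()['eef_pos']; print('along',(st[:2]-CR)@u(PSI))
k=b+.02*u(PSI)
r.movel([*k,-.002],max_speed=.1); r.movel([*(k+.03*u(PSI)),.15],max_speed=.2); rep()
t=snap('top','top6.png'); s=snap('side','side6.png')
a=cv2.resize(t['frame'][150:250,300:420],(480,400),interpolation=cv2.INTER_CUBIC);b=cv2.resize(s['frame'][190:270,260:340],(320,400)[::1],interpolation=cv2.INTER_CUBIC)
cv2.imwrite('pics/cd.png',np.hstack([a,b]))
E
```

```text
behind t 19.7 [ 0.582   0.0694 -0.0016] F [ 0.13 -0.56  1.03] op 0.0199 j7 0.19
True
pushed t 20.8 [ 0.5794  0.0333 -0.0021] F [0.46 3.15 1.33] op 0.0201 j7 0.25
along 0.02552875526857641
 t 22.4 [0.5838 0.1191 0.149 ] F [-0.11  0.65 -0.61] op 0.0203 j7 -0.01
```

View pics/cd.png

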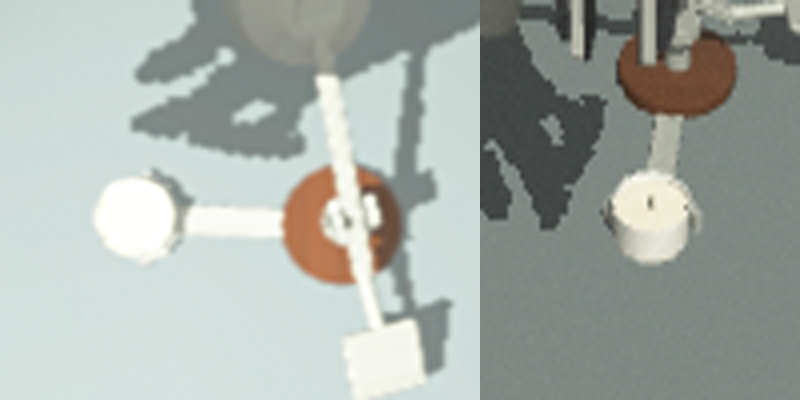

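The tealight sits in the crescent: top-crop centre (136,217), disc (343,224), paddle (384,360). I'll compute these positions against the cradle and then swing the arm by straddling the paddle.

```bash
python3 - <<'E'
from h import *
t=load('top6'); s=load('side6')
T=lambda a,b:(300+(a+.5)/4-.5,150+(b+.5)/4-.5)
tea=at_z(t,*T(136,217),.022)[:2]; disc=at_z(t,*T(343,224),.014)[:2]; pad=at_z(t,*T(384,360),.031)[:2]
g=cv2.cvtColor(t['frame'],cv2.COLOR_BGR2GRAY)[190:220,318:350]; m=(g>245).astype(np.uint8); n,l,st,c=cv2.connectedComponentsWithStats(m); print(st[1:],c[1:]+[318,190])
print(tea,disc,'rel',tea-AX,np.linalg.norm(tea-AX),np.arctan2(*(tea-AX)[::-1]))
d=AX-pad; print('pad',pad,np.linalg.norm(d),np.arctan2(d[1],d[0]))
sx=(lambda a,b:(260+(a-480+.5)/4-.5,190+(b+.5)/5-.5))
print('side tea',at_z(s,*sx(651,203),.022)[:2])
E
```

```text
[[  6   5  19  20 297]
 [ 29  12   3   6  16]] [[333.2962963  204.08754209]
 [348.125      204.75      ]]
[0.57730726 0.00506928] [ 0.57141083 -0.10312256] rel [0.00570726 0.10686928] 0.10702156576047721 1.517442841595736
pad [ 0.49964007 -0.11867229] 0.07391146855127403 0.23030764335122425
side tea [0.57851992 0.00842355]
```

The tealight is within 2 mm of the expected cradle on both cameras, and its direction of 1.517 confirms the snuffer axis. Now the swing, with the paddle caged between the fingers.

```bash
python3 - <<'E'
from h import *
a0,a1=.222,1.53; R=.075; zt=-.002
P=lambda a,z=zt:[*(AX-R*u(a)),z]
ok=[]
for o in(0,np.pi):
    qs=[r.ik(P(a),quat(a+np.pi/2+o)) for a in(a0,.9,a1)]
    if all(q is not None for q in qs): ok.append((max(abs(q[6]) for q in qs),o))
print(ok); o=min(ok)[1]; Q=lambda a:quat(a+np.pi/2+o)
r.gripper_to(.066)
r.move_ptp(P(a0,.14),Q(a0)); r.movel(P(a0,.05),max_speed=.15)
print(r.movel(P(a0),max_speed=.06,force_limit=5)); rep('in')
r.gripper_to(.041); rep('caged')
for a in np.linspace(a0,a1,8)[1:]:
    if r.movel(P(a),Q(a),max_speed=.05,force_limit=15): print('stopped',a); break
rep('swung')
r.pause(.15); r.gripper_to(.06); r.movel(P(a,.14),max_speed=.2)
st=r.read_state()['eef_pos']; r.movel([.45,-.16,.2],max_speed=.25); rep()
t=snap('top','top7.png'); s=snap('side','side7.png')
A=cv2.resize(t['frame'][150:250,300:420],(480,400),interpolation=cv2.INTER_CUBIC);B=cv2.resize(s['frame'][150:270,250:346],(320,400),interpolation=cv2.INTER_CUBIC)
cv2.imwrite('pics/ef.png',np.hstack([A,B]))
E
```

```text
[(np.float64(2.625071250780542), 0), (np.float64(0.6289823047922994), 3.141592653589793)]
False
in t 25.8 [ 0.4986 -0.1185 -0.0018] F [-0.37 -0.19  0.13] op 0.066 j7 -0.48
caged t 26.2 [ 0.4986 -0.1182 -0.0019] F [-0.06  0.23  0.61] op 0.0408 j7 -0.48
swung t 29.2 [ 0.5681 -0.1766 -0.0021] F [-0.13  0.59 -0.1 ] op 0.0413 j7 0.53
 t 31.2 [ 0.4508 -0.1597  0.1995] F [ 0.75 -0.76 -0.12] op 0.0598 j7 0.35
```

View pics/ef.png

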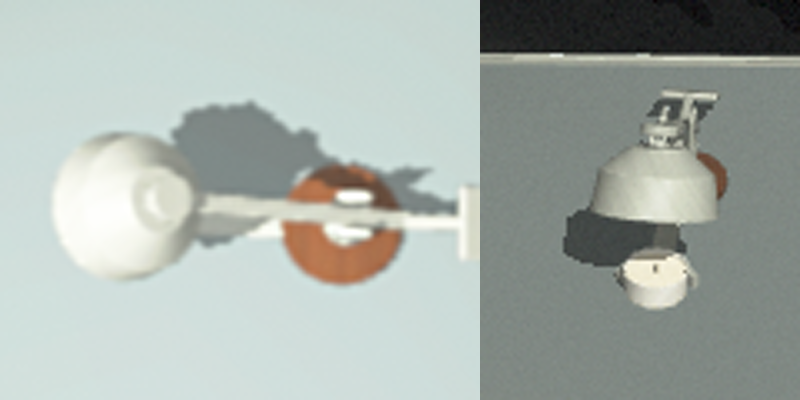

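The bell is raised over the crescent, with the cap at top crop (166,197). I'll check the arm angle from the cap and the paddle.

```bash
python3 - <<'E'
from h import *
t=load('top7'); s=load('side7')
T=lambda a,b:(300+(a+.5)/4-.5,150+(b+.5)/4-.5)
for n,p,z in(('cap',T(167,197),.109),):
    d=at_z(t,*p,z)[:2]-AX; print(n,d,np.linalg.norm(d),np.arctan2(d[1],d[0]), dmed(t,*p))
# paddle: depth points 0.015<z<0.05 in the expected area
pts=[]
for y in range(190,225):
    for x in range(405,440):
        q=at_depth(t,x,y)
        if .02<q[2]<.045 and q[1]<-.14: pts.append(q)
pts=np.array(pts);print(len(pts),pts.mean(0),(pts.min(0)+pts.max(0))/2); d=AX-((pts.min(0)+pts.max(0))/2)[:2]; print(np.arctan2(d[1],d[0]),np.linalg.norm(d))
print('side cap',dmed(s,250+(664-480)/320*96,150+128*.3))
E
```

```text
cap [0.00542    0.09417273] 0.09432856834784456 1.5133059784479725 [ 0.5766 -0.0075  0.1129]
313 [ 0.56754196 -0.17319555  0.03242316] [ 0.56786464 -0.16758112  0.03140632]
1.5140725517174622 0.06588708554258313
side cap [ 0.5741 -0.0007  0.1134]
```

The arm angle is 1.513–1.514, so the swivel is about 0. Now I lower the bell by pressing the cap along its arc.

```bash
python3 - <<'E'
from h import *
P=lambda R,z:[*(AX+R*u(1.514)),z]
p=P(.096,.16); q=best(p,PSI+np.pi/2)
r.gripper_to(0.0)
r.move_ptp(p,q); rep('above')
for R,z in((.098,.115),(.105,.085),(.110,.055),(.111,.025)):
    st=r.movel(P(R,z),max_speed=.04,force_limit=10); rep(str((R,z,st)))
    if st: break
r.pause(.1)
c=r.read_state()['eef_pos']; r.movel([c[0],c[1],.16],max_speed=.15); r.movel([.47,.05,.22],max_speed=.25); rep()
t=snap('top','top8.png'); s=snap('side','side8.png')
A=cv2.resize(t['frame'][150:250,300:420],(480,400),interpolation=cv2.INTER_CUBIC);B=cv2.resize(s['frame'][150:270,250:346],(320,400),interpolation=cv2.INTER_CUBIC)
cv2.imwrite('pics/gh.png',np.hstack([A,B]))
E
```

```text
above t 32.7 [ 0.5769 -0.0066  0.1599] F [ 0.19 -0.08  0.68] op 0.0004 j7 0.08
(0.098, 0.115, False) t 34.0 [ 0.5774 -0.004   0.1153] F [ 0.09 -0.14  0.28] op 0.0001 j7 0.1
(0.105, 0.085, False) t 34.9 [0.5775 0.0027 0.0851] F [ 0.15 -0.11  0.85] op 0.0002 j7 0.11
(0.11, 0.055, False) t 35.8 [0.5778 0.0078 0.055 ] F [ 0.06  0.73 -0.09] op -0.0003 j7 0.12
(0.111, 0.025, True) t 36.4 [0.5788 0.0095 0.0336] F [ 0.3   0.06 12.98] op 0.0 j7 0.14
 t 38.2 [0.4705 0.0499 0.2196] F [ 0.93 -0.56 -0.23] op 0.0001 j7 -0.16
```

View pics/gh.png

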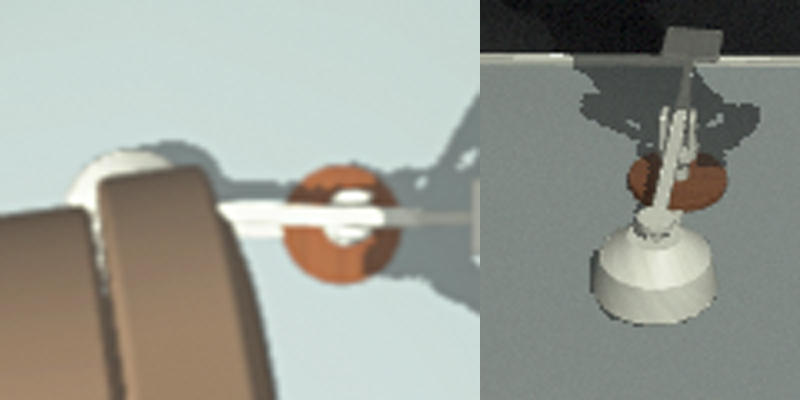

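The bell stands over the tealight; in the side crop the cap is at (657,217) and the bell bottom near 325. I'll move the arm aside and check the heights and angle numerically.

```bash
python3 - <<'E'
from h import *
r.movel([.40,-.15,.25],max_speed=.25); rep()
t=snap('top','top9.png'); s=snap('side','side9.png')
sc=(250+(657-480)*.3,150+217*.3); print('side cap depth',dmed(s,*sc))
pts=np.array([at_depth(t,x,y) for y in range(180,225) for x in range(315,440) if t['z_map'][y,x]>0])
c=pts[(pts[:,2]>.053)&(pts[:,2]<.09)]
for n,m in(('cap',c[c[:,1]>-.02]),('pad',c[c[:,1]<-.15])):
    if len(m): k=(m.min(0)+m.max(0))/2; d=(k[:2]-AX)*(1 if n=='cap' else -1); print(n,len(m),k.round(4),'zmed',np.median(m[:,2]),np.linalg.norm(d),np.arctan2(d[1],d[0]))
E
```

```text
t 39.3 [ 0.4002 -0.1492  0.2497] F [0.1  1.23 0.08] op 0.0003 j7 0.23
side cap depth [0.5771 0.0103 0.0598]
cap 113 [ 0.5773 -0.001   0.0577] zmed 0.05888028920189203 0.10095495749702446 1.5145762523826691
pad 389 [ 0.5679 -0.1736  0.0681] zmed 0.06907839141333383 0.07184854179587742 1.519120901664633
```

The cap is at z .060 and the paddle at .069, so the bell is fully down. The arm angle of 1.515–1.519 puts the swivel at about 0, and the robot is clear.

```bash
python3 -c "
from h import *
print(r.finish_job())"
```

```text
the job is handed in; nothing more can be done
None
```

The job is handed in: the tealight sits in the crescent with the bell measured fully down over it, its arm pointing over the crescent and the robot clear of everything; the judge gave no verdict.

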